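Turn the milled disc over in the finishing stand

TASK

The crowns milled in this disc must now be worked on from the back: swing the red-handled retaining lever clear of the rim, take the disc out of the finishing stand, turn it over and set it back with its plain face to the front, gently and fully home in the lugs, then swing the lever fully closed over the rim again. Leave the bur block, the brush and the tray of crowns where they are.

Things in the scene. Friction and masses are not known exactly. Their poses are not given: they have to be found in the camera images.
- cradle: inclined aluminium cradle of the finishing stand, fixed to a grey base (110 x 137 mm). It leans 30 deg back from vertical. Origin: on the rest plane at the centre of the disc's place, 94 mm above the worktop. x: level, to the right seen from the front; y: up the slope; z: out of the front. Side arms reach up to y = 22 mm, leaving x = -34 to 34 open behind the disc's upper rim
- seat (a point): centre of the seated disc (cradle x 0, y 0, z 7 mm). Two lower lugs, 40 deg either side of straight down, carry the rim at 49 mm radius; their grooves are 17.5 mm wide, with a front lip that overlaps the rim by 5 mm, so the disc goes in and out along the cradle's y. A side stop stands 1.5 mm off the rim at the left
- disc: flat ivory disc, 98 mm diameter, 14 mm thick, 160 g, loose in the cradle. Origin: its centre. z: out of the milled face (crowns in pockets on an arch); -z: out of the plain face, with a small blue pen arrow. At the start its axes are the cradle's (milled face to the front); y points up the slope to the top of the rim, which stands free and is solid: hold it there
- lever (a joint): retaining lever with a red grip. 0 = closed: a rubber roller stands 1 mm outside the rim at the upper right and its washer overlaps the front of the rim. 0.75 rad = fully open; above 0.5 the disc is free. It turns in the cradle's plane, to open clockwise seen from the front, and stays where it is left (about 1 N moves it)
- lever_pivot (a point): the lever's pivot, in the handle's plane: cradle x 72, y 0, z 20.5 mm
- lever_grip (a point): middle of the lever's red grip, a round sleeve 14 mm thick and 42 mm long along the handle, 64 mm from the pivot, 20.5 mm before the rest plane. Closed, the handle points up the slope and leans 22 deg to the left seen from the front; opening swings it to the right
- bur_block: blue block with burs, 42 x 62 x 36 mm, loose on the worktop behind the stand; origin at the centre of its underside
- brush: small dusting brush, 18 x 58 x 11 mm, loose on the worktop; origin under its middle
- tooth_tray: pink tray with crowns, 73 x 98 x 28 mm, loose on the worktop, nearest to the robot; origin at the centre of its underside

How it is judged:
By the outcome, as a careful person would: the job done as asked, in the order asked, and still so for the second after the job is handed in, with the robot touching nothing.
It also fails if it takes over 58 s, if anything falls off the work surface, if the arm or the gripper's body presses on something with over 40 N, if the wrist force passes 120 N, or if a joint passes its speed limit or range.

ROBOT

A 6-joint arm with a two-finger parallel gripper is mounted at the origin on the work surface; the furniture and walls round the work are solid. World frame = base frame: x ahead of the robot, y to its left, z up, the work surface at z = 0. Lengths are in mm, angles in rad, forces in N, time in s.
With the tool pointing down it reaches from about 400 to 925 mm from the base axis. Payload 12.5 kg.
Tool frame: the origin (TCP) lies between the finger pads; the fingertips stand env.tip_extent ahead of it and the grasp point (between the pads) lies 11 mm behind it (env.tip_extent is the distance from the TCP to the fingertips, in mm); z points along the fingers, y is the line along which they close (so a half turn about z gives the same grasp; the last joint's range is limited). The gripper opens to 95 mm and grips with 3 to 60 N. Pads are 20 mm wide; open, the fingers measure 119 mm over their backs; the gripper's body (75 mm by 180 mm) begins 59 mm behind the grasp point.
Start: joints at [1.039, 0.491, 1.559, -0, 1.092, -0.106], TCP at [258.142, 569.218, 222.661] pointing down, gripper open.
Joint ranges: [-3.1, 3.1], [-0.84, 2.19], [0.05, 2.79], [-1.13, 4.28], [0.06, 2.93], [-2.69, 2.69]. Speed limits (rad/s): [2.22, 2.22, 2.79, 3.14, 3.14, 3.14].

INTERFACE

Orientations are given as [roll, pitch, yaw] about the fixed x, y, z axes, in that order (R = Rz(yaw) Ry(pitch) Rx(roll)).
In Python, from cell import env gives the robot as it stands.
- The arm moves only by the tool carry_out, never from a script. Its argument "motion" is a list of rows, each a list of 5 numbers: the shift along the tool's x, y, z in mm, then the turn about the tool's z in degrees, then the closure, from 0 (fully open) to 1 (shut). A call has 1 to 12 rows; each row shifts and turns the commanded pose from where the row before left it, along the tool's axes as they then stand; what a row does not reach is not made up. A row lasts 1/10 s, in which the tool goes at most 50 mm and 8.59 degrees, less where a joint would pass 70% of its speed; a pose out of reach is approached as far as the arm can. A call with a gripper value outside its range is refused whole. The fingers move at their own pace and stop on an object; the grip force is fixed at half the most. Time passes only in rows, so rows that do not move let the fingers close. It gives the time, the measured TCP pose, the force, the opening and the grip force at its end, in the units of the state.
- env.state(): the state, without advancing time (a new reading comes with each control period).
- env.read_camera(name): name is "scene" or "top" or "wrist"; returns a dict with "color" (420x560x3 uint8, red, green, blue), "K" (3x3 intrinsics, pixels), "R" (3x3) and "t" (3): a world point X has camera coordinates R X + t; the wrist camera has in their place "hand_eye" (4x4, takes a point from camera to tool coordinates, whose origin is the TCP and whose axes are the flange's). Camera axes: x right, y down, z forward; pixel columns grow to the right and rows downward; lengths in mm; the calibration is good to about 2 mm. A picture is of the moment at which its call begins: read the wrist's pose just before it. There is no depth.
- env.job_done(): hands the job in; it is judged then, once.
The state is a dict: "t": time; "joints": joint angles; "qvel": joint speeds; "tau": joint torques, N m; "eef_pos": TCP position; "tcp_rot": TCP orientation; "ft_force": force on the tool from outside, world axes, zero at the start; "moment": the same for the moment, N m; "opening": opening from 0.0 (shut) to 1.0 (fully open); "grip_force": force on a finger pad.
Only numpy, scipy, OpenCV 4.12 (cv2) and the standard library are available. Lean on these libraries where they do the work, as an engineer would, in place of code of your own. Each camera call takes 0.05 s, during which the arm holds its last target. There are 200 camera calls.

## Working session

There is one attempt and no reset: what is moved stays moved. The work goes in short steps, Python scripts to look and compute and a tool call to move; the robot and the scene stay as the last step left them, time stands still between calls to the robot, and variables do not carry over. Pictures are saved under pics/ and viewed, at most 10 in all, crops included, and the job is handed in when it is done.

Besides the shell and the picture viewer there is one more tool, called in YAML: its name, and indented under it one key for each argument. carry_out: Moves the arm, as the interface text tells. Its arguments: {"type":"object","properties":{"motion":{"type":"array"}},"required":["motion"]}

```bash
ls; mkdir -p pics; python3 - <<'E'
from cell import env
import cv2
print(env.state(), env.tip_extent)
for n in ("scene","top"):
    c=env.read_camera(n); cv2.imwrite(f"pics/{n}0.png",c["color"][:,:,::-1]); print(n,c["K"],c["R"],c["t"])
c=env.read_camera("wrist"); print(c["K"],c["hand_eye"])
E
```

```text
pics
{'t': 0.0, 'joints': array([ 1.03939273e+00,  4.91559068e-01,  1.55946123e+00, -3.13698085e-06,
        1.09172327e+00, -1.05593488e-01]), 'qvel': array([-0.00151734, -0.00115327,  0.00083701, -0.0012665 , -0.00188138,
       -0.00077713]), 'tau': array([ 3.25942392e-05, -6.12653518e+01, -2.58174241e+01,  6.92112115e-02,
        4.82312625e-02, -1.60038308e-04]), 'eef_pos': array([258.01202292, 568.98678078, 222.05800104]), 'tcp_rot': array([-3.14044786e+00, -1.18536224e-04,  2.71578392e+00]), 'ft_force': array([ 0.36546501, -0.85193607,  0.20159311]), 'moment': array([0.0419656 , 0.05598326, 0.04280975]), 'grip_force': 0.0, 'opening': 0.9969059301839469} 8.0
scene [[477.76626231   0.         273.9934549 ]
 [  0.         477.76626231 207.40657955]
 [  0.           0.           1.        ]] [[-0.79574514 -0.60552137  0.01155654]
 [-0.26055291  0.32505498 -0.90909375]
 [ 0.54671918 -0.72641802 -0.41643127]] [344.45036159 253.17003816 568.4464775 ]
top [[527.17899468   0.         282.2346367 ]
 [  0.         527.17899468 214.92104287]
 [  0.           0.           1.        ]] [[-0.01100296 -0.99992799 -0.00479021]
 [-0.981978    0.0117091  -0.1886322 ]
 [ 0.18867471  0.00262837 -0.98203612]] [ -75.33465238  536.59654715 1005.41716723]
[[349.54339161   0.         280.00610584]
 [  0.         349.54339161 207.10518836]
 [  0.           0.           1.        ]] [[ 2.81664614e-04 -9.68193045e-01 -2.50204213e-01  7.14336227e+01]
 [ 9.99999832e-01  1.45774807e-04  5.61646866e-04  6.65295403e-02]
 [-5.07309119e-04 -2.50204329e-01  9.68192923e-01 -1.60714692e+02]
 [ 0.00000000e+00  0.00000000e+00  0.00000000e+00  1.00000000e+00]]
```

View pics/scene0.png

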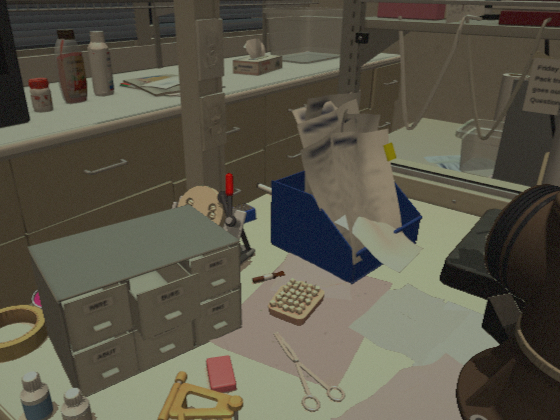

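View pics/top0.png

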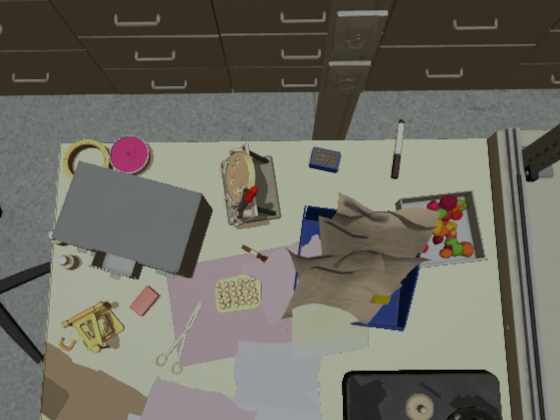

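The top view shows the stand at about (250,188), with the disc at (240,177) facing image-left (+y). The red grip is at (252,195), on the side towards the robot. The scene view shows the disc at (200,205) and the grip at (229,184), with a cabinet just in front.

```bash
cat > h.py <<'E'
import numpy as np, cv2
from scipy.spatial.transform import Rotation as Ro
from cell import env
def cam(n):
    s=env.state(); c=env.read_camera(n)
    if n=="wrist":
        T=np.eye(4); T[:3,:3]=Ro.from_euler('xyz',s['tcp_rot']).as_matrix(); T[:3,3]=s['eef_pos']
        W=T@c['hand_eye']; c['R']=W[:3,:3].T; c['t']=-c['R']@W[:3,3]
    return c
def ray(c,uv):
    d=c['R'].T@np.linalg.inv(c['K'])@[*uv,1]; return -c['R'].T@c['t'], d/np.linalg.norm(d)
def onz(c,uv,z):
    o,d=ray(c,uv); return o+d*(z-o[2])/d[2]
def tri(*cu):
    A=0;b=0
    for c,uv in cu:
        o,d=ray(c,uv); P=np.eye(3)-np.outer(d,d); A=A+P; b=b+P@o
    x=np.linalg.solve(A,b); r=[np.linalg.norm(np.cross(ray(c,u)[1],x-ray(c,u)[0])) for c,u in cu]
    return x,np.round(r,2)
def proj(c,X):
    p=c['K']@(c['R']@np.asarray(X,float)+c['t']); return p[:2]/p[2]
def red(c,box=None):
    h=cv2.cvtColor(c['color'],cv2.COLOR_RGB2HSV)
    m=(((h[...,0]<6)|(h[...,0]>174))&(h[...,1]>190)&(h[...,2]>90)).astype(np.uint8)
    if box: k=np.zeros_like(m);k[box[1]:box[3],box[0]:box[2]]=1;m*=k
    n,l,st,ce=cv2.connectedComponentsWithStats(m)
    i=1+np.argmax(st[1:,4]); return ce[i],st[i],(l==i)
E
python3 - <<'E'
from h import *
T=cam("top");S=cam("scene")
a=red(T,(235,170,275,220));b=red(S,(215,160,245,210)); print(a[:2],b[:2]); print("grip",tri((T,a[0]),(S,b[0])))
# cabinet top near-right corner guess: top (210,205)? scene (240,245)/(183,208)
for uv in [(222,160),(275,155),(280,218),(228,225)]: print("base",onz(T,uv,10))
print("cab", tri((T,(188,271)),(S,(77,298))) , tri((T,(210,202)),(S,(238,243))), onz(T,(325,159),36))
i=T['color'][130:250,190:350,::-1]; cv2.imwrite("pics/t1.png",cv2.resize(i,None,fx=5,fy=5,interpolation=cv2.INTER_CUBIC))
E
```

```text
(array([250.63551402, 193.8411215 ]), array([245, 187,  13,  15, 107], dtype=int32)) (array([228.9057971 , 183.46376812]), array([226, 173,   7,  21, 138], dtype=int32))
grip (array([554.03101245, -25.62903019, 156.30009282]), array([1.27, 1.27]))
base [663.99251004  45.39791086  10.        ]
base [673.65133281 -67.39487783  10.        ]
base [537.08673009 -76.64873656  10.        ]
base [523.58990772  31.45430899  10.        ]
cab (array([484.94995323, 192.63878637,  71.54042023]), array([107.84, 107.84])) (array([524.55221298,  37.7664317 ,  87.31390689]), array([36.42, 36.42])) [ 655.58710672 -171.42307895   36.        ]
```

View pics/t1.png

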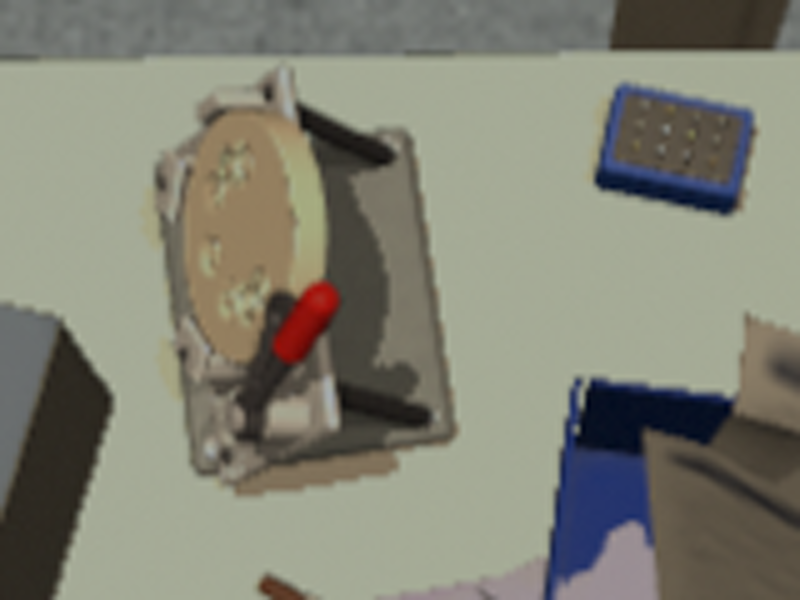

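carry_out:
  motion:
    - [0,0,-40,0,0]
    - [0,0,-40,0,0]
    - [0,0,-40,0,0]
    - [-34,-25,0,0,0]
    - [-34,-25,0,0,0]
    - [-34,-25,0,0,0]
    - [-34,-25,0,0,0]
    - [-34,-25,0,0,0]
    - [-34,-25,0,0,0]
    - [-34,-25,0,0,0]
    - [-34,-25,0,0,0]
    - [-34,-25,0,0,0]

```text
t: 1.45
eef_pos: [444.4, 236.3, 342.7]
tcp_rot: [3.141, 0.0, 2.716]
ft_force: [0.6, 0.6, 0.1]
opening: 1.002
grip_force: 0.0
```

carry_out:
  motion:
    - [-34,-25,0,0,0]
    - [-34,-25,0,0,0]
    - [-34,-25,0,0,0]
    - [-34,-25,0,0,0]
    - [-34,-25,0,0,0]
    - [-34,-25,0,0,0]
    - [0,0,0,-8.2,0]
    - [0,0,0,-8.2,0]
    - [0,0,0,-8.2,0]
    - [0,0,0,-8.2,0]
    - [0,0,0,0,0]
    - [0,0,0,0,0]

```text
t: 2.65
eef_pos: [567.7, 17.1, 342.6]
tcp_rot: [3.141, -0.0, -2.999]
ft_force: [0.9, 0.3, 0.9]
opening: 1.001
grip_force: 0.0
```

```bash
python3 - <<'E'
from h import *
T=cam("top");S=cam("scene")
print("cab", tri((T,(187,272)),(S,(238,245))) , tri((T,(210,195)),(S,(190,208))))
for uv in [(190+405/5,130+130/5),(190+452/5,130+437/5),(190+200/5,130+472/5)]: print("base",onz(T,uv,8))
s=env.state(); print(s['t'],s['eef_pos'],s['tcp_rot'],s['joints'])
W=cam("wrist"); cv2.imwrite("pics/w1.png",W['color'][:,:,::-1])
E
```

```text
cab (array([420.70345751,  94.72210876, 132.50825639]), array([4.73, 4.73])) (array([561.51251941,  54.25014999, 135.04071795]), array([3.47, 3.47]))
base [672.16362018 -58.81476759   8.        ]
base [538.72125101 -77.4814499    8.        ]
base [525.15448056  27.51705413   8.        ]
2.75 [567.67528764  17.08576636 342.61602967] [ 3.14151978e+00  2.72291705e-05 -2.99813556e+00] [-8.62443172e-02  3.09432014e-01  1.52612740e+00  7.99463742e-05
  1.30602332e+00 -1.80051866e+00]
```

View pics/w1.png

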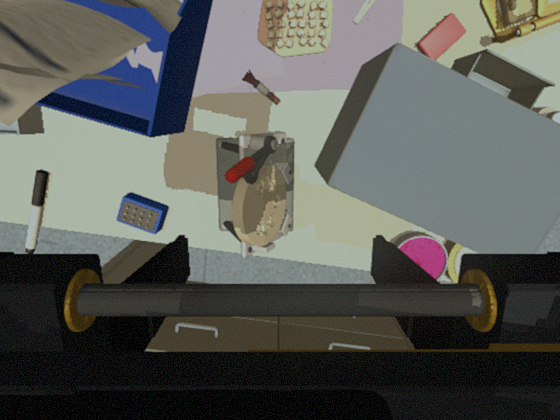

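The wrist view shows the stand centred at about (255,195), with the grip at (240,168), the bur block at (143,211) and the cabinet corner at (318,168). The cabinet top triangulates to about 134 mm. Next I'll go lower for a stereo pair.

carry_out:
  motion:
    - [0,-20,25,0,0]
    - [0,-20,25,0,0]
    - [0,-20,25,0,0]
    - [0,0,0,0,0]
    - [0,0,0,0,0]

```text
t: 3.3
eef_pos: [576.6, -42.3, 267.9]
tcp_rot: [3.141, -0.0, -2.997]
ft_force: [0.1, 0.8, 0.6]
opening: 0.998
grip_force: 0.0
```

```bash
cat > shot.py <<'E'
from h import *; import sys,pickle
c=cam("wrist"); c['s']=env.state(); pickle.dump(c,open(sys.argv[1]+".pkl","wb")); cv2.imwrite(f"pics/{sys.argv[1]}.png",c['color'][:,:,::-1])
E
python3 shot.py wA
```

carry_out:
  motion:
    - [0,35,0,0,0]
    - [0,35,0,0,0]
    - [0,30,0,0,0]
    - [0,0,0,0,0]
    - [0,0,0,0,0]

```text
t: 3.85
eef_pos: [562.0, 57.6, 268.9]
tcp_rot: [-3.141, 0.002, -2.993]
ft_force: [-0.2, 0.6, 0.1]
opening: 0.998
grip_force: 0.0
```

```bash
python3 shot.py wB; python3 - <<'E'
from h import *; import pickle
A,B=[pickle.load(open(f"w{k}.pkl","rb")) for k in "AB"]
for c in (A,B): print(c['s']['eef_pos'],c['s']['tcp_rot'])
a=red(A);b=red(B);print(a[:2],b[:2],tri((A,a[0]),(B,b[0])))
X=np.array([600,-10,94.]);u=proj(A,X);v=proj(B,X);print(u,v)
o=[]
for c,p in((A,u),(B,v)):
    x,y=np.int32(p); o.append(cv2.resize(c['color'][y-95:y+95,x-65:x+65,::-1],None,fx=3,fy=3,interpolation=cv2.INTER_CUBIC)); print(x-65,y-95)
cv2.imwrite("pics/ab.png",np.hstack(o))
E
```

```text
[576.79185982 -41.91765822 268.62450225] [-3.14150877e+00  1.09353367e-03 -2.99584285e+00]
[562.08885561  56.84408663 268.62060681] [-3.14124935e+00  1.67114295e-03 -2.99416185e+00]
(array([297.31550802, 190.77005348]), array([290, 182,  16,  17, 187], dtype=int32)) (array([176.40689655, 181.67931034]), array([158, 166,  40,  33, 580], dtype=int32)) (array([559.45866396, -29.06927758, 144.03609946]), array([3.36, 3.36]))
[307.58880819 219.2243841 ] [206.61878978 218.23350985]
242 124
141 123
```

View pics/ab.png

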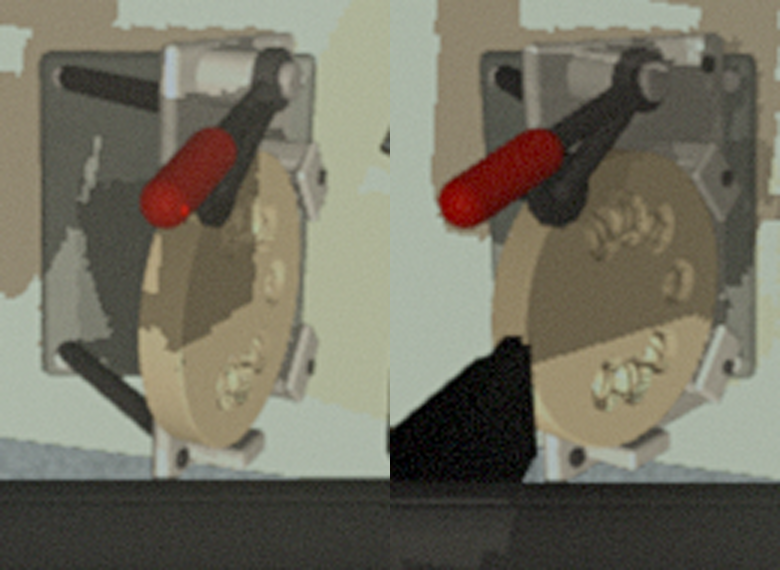

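Both views show the grip (A crop about (190,178), B about (112,176)), the pivot screw near (288,83)/(262,83), and two symmetric lug screws near (320,178),(312,366) in A and (337,178),(338,366) in B. Triangulating these gives me the cradle frame.

```bash
python3 - <<'E'
from h import *; import pickle
A,B=[pickle.load(open(f"w{k}.pkl","rb")) for k in "AB"]
def redc(c):
    i=c['color'].astype(int); m=((i[...,0]>2.2*i[...,1])&(i[...,0]>2.2*i[...,2])&(i[...,0]>50)); m[300:]=0
    n,l,st,ce=cv2.connectedComponentsWithStats(m.astype(np.uint8)); k=[j for j in range(1,n) if 100<ce[j][0]<340 and 140<ce[j][1]<230]; k=max(k,key=lambda j:st[j,4])
    box=cv2.minAreaRect(np.argwhere(l==k)[:,::-1].astype(np.float32)); return np.array(box[0]),box,st[k]
ga,gb=redc(A),redc(B); print(ga,gb); G=tri((A,ga[0]),(B,gb[0])); print("grip",G)
p=lambda a,b:tri((A,(242+a[0]/3,124+a[1]/3)),(B,(141+b[0]/3,123+b[1]/3)))
P={'pivot':p((288,83),(262,83)),'lugR':p((321,178),(338,178)),'lugL':p((311,366),(339,366)),'baseBR':p((42,53),(93,53)),'baseBL':p((45,373),(0,0))}
for k,v in P.items():print(k,np.round(v[0],1),v[1])
d=P['lugR'][0]-P['lugL'][0]; print(np.linalg.norm(d),np.degrees(np.arctan2(d[1],d[0])))
R=cam("top");S=cam("scene")
# disc front/rim: ivory contours
E
```

```text
(array([304.50003052, 183.00001526]), ((304.5000305175781, 183.00001525878906), (16.263456344604492, 38.890872955322266), 45.0), array([289, 167,  31,  33, 564], dtype=int32)) (array([177.92308044, 181.8846283 ]), ((177.92308044433594, 181.88462829589844), (17.47305679321289, 46.04011535644531), 56.30992889404297), array([157, 166,  42,  33, 721], dtype=int32))
grip (array([553.58946388, -24.99067371, 154.95200249]), array([0.06, 0.06]))
pivot [528.9   5.5 105.6] [0.11 0.11]
lugR [562.7  30.4  64.8] [0.14 0.14]
lugL [631.9  40.   66.6] [0.06 0.06]
baseBR [538.7 -75.7   4.6] [0.02 0.02]
baseBL [528.7 -30.6 293.7] [36.47 36.47]
69.84162646520944 -172.1534555207862
```

carry_out:
  motion:
    - [0,0,0,0.6,1]
    - [-11,-41,0,0,1]
    - [-11,-41,0,0,1]
    - [0,0,25,0,1]
    - [0,0,25,0,1]
    - [0,0,25,0,1]
    - [0,0,20,0,1]
    - [0,0,0,0,1]
    - [0,0,0,0,1]
    - [0,0,0,0,1]

```text
t: 5.0
eef_pos: [595.3, -21.9, 173.9]
tcp_rot: [-3.141, 0.002, -3.006]
ft_force: [0.2, 0.1, -0.3]
opening: 0.214
grip_force: 0.0
```

carry_out:
  motion:
    - [0,0,15,0,1]
    - [0,0,0,0,1]
    - [0,0,0,0,1]

```text
t: 5.3
eef_pos: [595.0, -21.7, 158.5]
tcp_rot: [-3.141, 0.001, -3.005]
ft_force: [-0.8, 0.3, -0.4]
opening: 0.012
grip_force: 0.0
```

```bash
cat >> h.py <<'E'
O=np.array([602.3,-5,0]); X=np.array([-.9906,-.1366,0]); F=np.array([-.1366,.9906,0])
def loc(p): d=np.asarray(p)-O; return np.round([d@X,d@F,d[2]],1)   # cradle X, front-horizontal, height
E
python3 - <<'E'
from h import *
s=env.state();print(s['t'],loc(s['eef_pos']),np.degrees(s['tcp_rot']),s['ft_force'],s['opening'])
E
python3 shot.py wC
```

```text
5.3 [  9.5 -15.5 158.5] [-1.79991691e+02  4.59566198e-02 -1.72198515e+02] [-0.83829876  0.31307596 -0.43386349] 0.01205299819384122
```

View pics/wC.png

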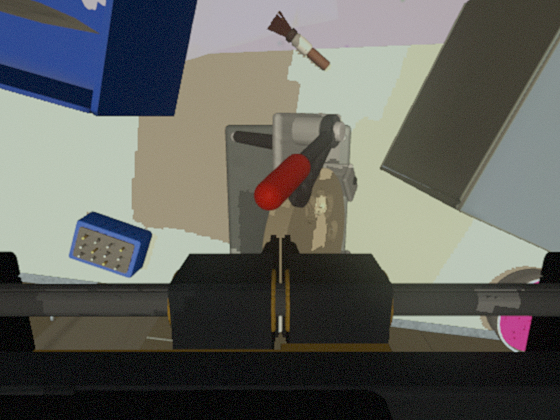

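The shut fingertips are at (280,245), just left (cradle frame) of the red grip at (270,195), ready to push.

carry_out:
  motion:
    - [6,0,0,0,1]
    - [6,0,0,0,1]
    - [6,0,0,0,1]
    - [6,0,0,0,1]
    - [6,0,0,0,1]
    - [6,0,0,0,1]
    - [6,0,0,0,1]
    - [6,0,0,0,1]
    - [6,0,0,0,1]
    - [0,0,0,0,1]

```text
t: 6.35
eef_pos: [542.8, -30.3, 160.1]
tcp_rot: [-3.138, 0.006, -3.005]
ft_force: [2.4, -7.0, 20.2]
opening: 0.006
grip_force: 10.5
```

carry_out:
  motion:
    - [4,0,0,0,1]
    - [4,0,0,0,1]
    - [3,0,0,0,1]
    - [0,0,0,0,1]

```text
t: 6.75
eef_pos: [533.1, -31.8, 160.2]
tcp_rot: [-3.138, 0.009, -3.005]
ft_force: [6.2, -7.5, 17.7]
opening: 0.006
grip_force: 9.7
```

```bash
python3 shot.py wD;python3 - <<'E'
from h import *
s=env.state();print(s['t'],loc(s['eef_pos']),s['ft_force'])
E
```

```text
6.8 [ 72.2 -17.1 160.2] [ 6.17554227 -8.52967853 18.15307121]
```

View pics/wD.png

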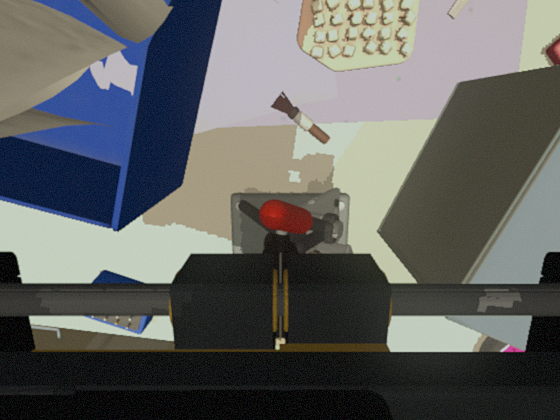

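The lever has swung to the right, with the grip now near (288,216). There's an 18 N upward force, so a tip is riding on the handle. I'll raise the tool a little and check the lever angle.

carry_out:
  motion:
    - [0,0,-5,0,1]
    - [0,0,0,0,1]

```text
t: 7.0
eef_pos: [530.1, -30.5, 163.1]
tcp_rot: [3.142, 0.0, -3.006]
ft_force: [1.8, -0.2, 1.6]
opening: 0.004
grip_force: 0.9
```

carry_out:
  motion:
    - [2,0,0,0,1]
    - [2,0,0,0,1]
    - [0,0,0,0,1]

```text
t: 7.3
eef_pos: [528.6, -30.9, 163.1]
tcp_rot: [-3.141, 0.006, -3.006]
ft_force: [12.1, 2.2, 1.4]
opening: 0.005
grip_force: 5.9
```

```bash
cat > lev.py <<'E'
from h import *
# grip centre by ray through red blob in each fixed view, lever angle by triangulation
T=cam("top");S=cam("scene")
def rc(c,box):
    i=c['color'].astype(int); m=((i[...,0]>2.2*i[...,1])&(i[...,0]>2.2*i[...,2])&(i[...,0]>50)); k=np.zeros_like(m);k[box[1]:box[3],box[0]:box[2]]=1;m&=k>0
    n,l,st,ce=cv2.connectedComponentsWithStats(m.astype(np.uint8)); j=1+np.argmax(st[1:,4]); return ce[j],st[j]
out=[]
for n,c,b in(("top",T,(225,160,285,240)),("scene",S,(200,150,275,235))):
    try: r=rc(c,b); out.append((c,r[0])); print(n,r[0],r[1])
    except ValueError: print(n,"hidden")
if len(out)==2:
    p,e=tri(*out); l=loc(p); print("grip X,f,h",l,e,"angle deg from closed",22+np.degrees(np.arctan2(l[0]-72,(l[2]-104.3)/.866)))
s=env.state();print(s['t'],loc(s['eef_pos']),s['ft_force'],s['opening'],s['grip_force'])
E
python3 lev.py
```

```text
top hidden
scene [249.86931818 189.80113636] [242 179  17  22 176]
7.4 [ 76.5 -15.5 163.1] [11.38285635  2.71718223  2.49621256] 0.0023039311316592724 5.844777971506119
```

The 12 N push-back with the grip moved over means the lever is at its end stop, fully open. Next I'll back off, rise and straddle the top of the disc.

carry_out:
  motion:
    - [-8,0,0,0,0.9]
    - [0,0,-30,0,0.5]
    - [-10,0,-20,0,0.26]
    - [-30,0,0,0,0.26]
    - [-28,0,0,0,0.26]
    - [0,0,0,0,0.26]
    - [0,0,0,0,0.26]
    - [0,0,0,0,0.26]
    - [0,0,0,0,0.26]

```text
t: 8.3
eef_pos: [601.0, -20.7, 212.6]
tcp_rot: [3.141, -0.001, -3.006]
ft_force: [1.1, -0.1, 0.1]
opening: 0.701
grip_force: 0.0
```

```bash
python3 lev.py; python3 shot.py wE
```

```text
top [257.54761905 218.02380952] [255 215   7   7  42]
scene [249.84302326 189.93604651] [242 179  17  22 172]
grip X,f,h [ 93.3 -18.6 151. ] [1.41 1.41] angle deg from closed 43.55327700605562
8.4 [  3.2 -15.5 212.8] [-0.22140555  0.24309974  0.66567349] 0.7289867501475864 0.0
```

View pics/wE.png

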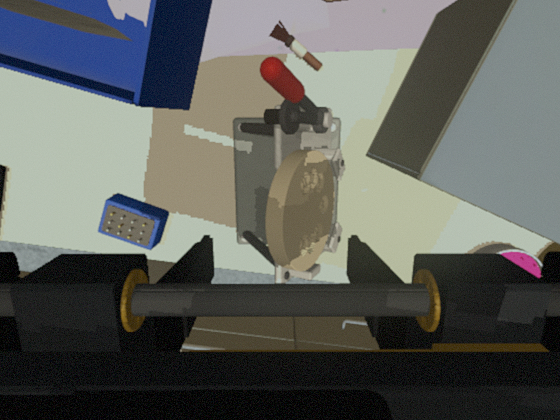

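The lever is open by 43.6° (0.76 rad). The disc is free at (300,208), with the fingers straddling its plane. I'll descend, bring the gap to about 44 mm and move forward.

carry_out:
  motion:
    - [-3,0,30,0,0.26]
    - [0,0,30,0,0.26]
    - [0,0,20,0,0.26]
    - [0,0,7,0,0.26]
    - [0,0,0,0,0.53]
    - [0,0,0,0,0.53]
    - [0,0,0,0,0.53]
    - [0,0,0,0,0.53]
    - [0,0,0,0,0.53]

```text
t: 9.35
eef_pos: [604.9, -20.3, 126.2]
tcp_rot: [-3.141, 0.001, -3.005]
ft_force: [0.1, -0.4, -0.4]
opening: 0.475
grip_force: 0.0
```

carry_out:
  motion:
    - [0,4,0,0,0.53]
    - [0,4,0,0,0.53]
    - [0,4,0,0,0.53]
    - [0,4,0,0,0.53]
    - [0,4,0,0,0.53]
    - [0,4,0,0,0.53]
    - [0,4,0,0,0.53]
    - [0,4,0,0,0.53]
    - [0,4,0,0,0.53]
    - [0,4,0,0,0.53]
    - [0,1,0,0,0.53]
    - [0,0,0,0,0.53]

```text
t: 10.55
eef_pos: [599.1, 20.6, 125.6]
tcp_rot: [3.141, -0.0, -3.005]
ft_force: [0.4, -0.0, 0.6]
opening: 0.474
grip_force: 0.1
```

carry_out:
  motion:
    - [0,0,0,0,0.6]
    - [0,0,0,0,0.65]
    - [0,0,0,0,0.7]
    - [0,0,0,0,0.75]
    - [0,0,0,0,0.78]
    - [0,0,0,0,0.8]
    - [0,0,0,0,0.82]
    - [0,0,0,0,0.84]

```text
t: 11.35
eef_pos: [599.4, 19.5, 125.7]
tcp_rot: [-3.14, 0.0, -3.005]
ft_force: [0.1, -10.1, 0.3]
opening: 0.17
grip_force: 28.3
```

```bash
python3 lev.py; python3 shot.py wF
```

```text
top [253.8125     217.19791667] [247 213  15   9  96]
scene [249.91764706 189.91176471] [242 179  17  22 170]
grip X,f,h [ 93.6 -13.5 153.5] [1.22 1.22] angle deg from closed 42.816559397801136
11.45 [ -0.4  24.2 125.7] [  0.67303592 -10.8642828    0.03514023] 0.16735316932602246 29.178709506522864
```

View pics/wF.png

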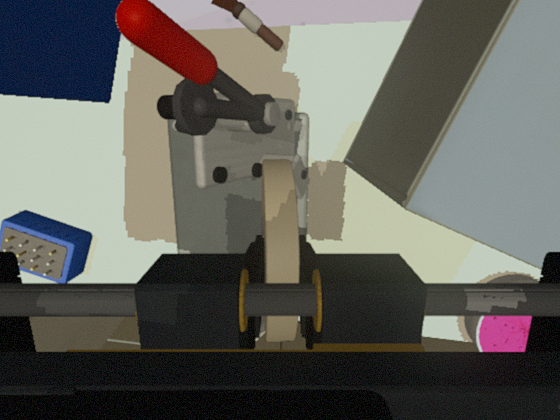

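The disc stands upright in the grip: its edge runs from (281,160) to (281,340), with an opening of about 16 mm. I'll ease back to relieve the 10 N, draw it out along the cradle's y, then lift.

carry_out:
  motion:
    - [0,-1.5,0,0,0.9]
    - [0,-1.5,-2.6,0,0.95]
    - [0,-1.5,-2.6,0,1]
    - [0,-1.5,-2.6,0,1]
    - [0,-1.5,-2.6,0,1]
    - [0,-1.5,-2.6,0,1]
    - [0,-1.5,-2.6,0,1]
    - [0,-1,-4,0,1]
    - [0,0,-4,0,1]
    - [0,0,0,0,1]

```text
t: 12.5
eef_pos: [600.9, 9.0, 149.9]
tcp_rot: [-3.141, 0.001, -3.005]
ft_force: [-0.2, -0.7, -0.4]
opening: 0.144
grip_force: 30.0
```

carry_out:
  motion:
    - [0,0,-10,0,1]
    - [0,0,-20,0,1]
    - [0,0,-30,0,1]
    - [0,0,-30,0,1]
    - [0,0,-20,0,1]
    - [0,0,0,0,1]
    - [0,0,0,0,1]

```text
t: 13.2
eef_pos: [600.4, 9.0, 258.9]
tcp_rot: [3.141, 0.0, -3.005]
ft_force: [-0.1, -0.5, -2.4]
opening: 0.152
grip_force: 30.0
```

```bash
python3 lev.py; python3 - <<'E'
from h import *; import pickle
S=cam("scene"); W=cam("wrist")
print(S['t'])
o=[cv2.resize(S['color'][90:260,130:300,::-1],(400,400),interpolation=cv2.INTER_CUBIC),cv2.resize(W['color'][100:400,130:430,::-1],(400,400))]
cv2.imwrite("pics/l1.png",np.hstack(o))
E
```

```text
top [253.8125     217.19791667] [247 213  15   9  96]
scene [249.87719298 189.92982456] [242 179  17  22 171]
grip X,f,h [ 93.6 -13.5 153.5] [1.19 1.19] angle deg from closed 42.816559397801136
13.3 [2.000e-01 1.420e+01 2.579e+02] [ 0.03469715 -0.54608439 -1.59643019] 0.14477959284129174 29.984140992164612
[344.45036159 253.17003816 568.4464775 ]
```

View pics/l1.png

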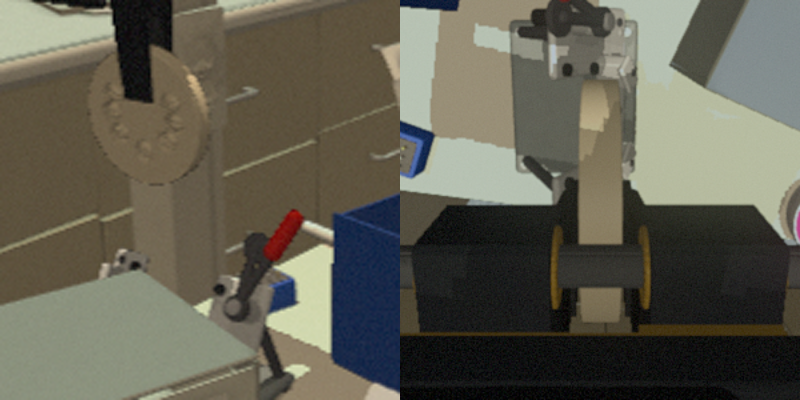

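The disc is held flush (13.75 mm opening) and vertical, with the milled face still to the front. I'll measure its centre relative to the tool, then turn 180°.

```bash
cat > dm.py <<'E'
from h import *
S=cam("scene"); s=env.state(); L=loc(s['eef_pos'])
h=cv2.cvtColor(S['color'],cv2.COLOR_RGB2HSV); p=np.int32(proj(S,s['eef_pos']+np.array([0,0,-30]))); print("px",p, h[p[1],p[0]], h[p[1],p[0]-18],h[p[1],p[0]-35])
m=((h[...,2]>95)&(h[...,0]>8)&(h[...,0]<22)&(h[...,1]>60)).astype(np.uint8); k=np.zeros_like(m);k[p[1]-45:p[1]+45,p[0]-40:p[0]+40]=1;m*=k
m=cv2.morphologyEx(m,cv2.MORPH_OPEN,np.ones((3,3),np.uint8))
n,l,st,ce=cv2.connectedComponentsWithStats(m); j=1+np.argmax(st[1:,4]); print(st[j])
c=max(cv2.findContours((l==j).astype(np.uint8),0,1)[0],key=len)[:,0,:]
def pl(uv,f):
    o,d=ray(S,uv); return loc(o+d*((f-(o-O)@F)/(d@F)))
a=np.array([pl(u,L[1]+7) for u in c]); b=np.array([pl(u,L[1]-7) for u in c])
print("tool",L,"Xmin",a[:,0].min(),"Xmax",b[:,0].max(),"hmin",a[:,2].min(),"hmax",b[:,2].max(),"Xc rel tool",(a[:,0].min()+b[:,0].max())/2-L[0], "q6",s['joints'][5], s['opening'])
E
python3 dm.py
```

```text
px [192 142] [ 18  90 111] [ 18  86 113] [20 80 93]
[ 167   97   60   90 3115]
tool [ -0.   14.1 258.1] Xmin -47.7 Xmax 63.9 hmin 150.4 hmax 309.5 Xc rel tool 8.099999999999998 q6 -1.8020965298243787 0.1480265975684672
```

carry_out:
  motion:
    - [0,0,0,5,1]
    - [0,0,0,8.5,1]
    - [0,0,0,8.5,1]
    - [0,0,0,8.5,1]
    - [0,0,0,8.5,1]
    - [0,0,0,8.5,1]
    - [0,0,0,8.5,1]
    - [0,0,0,8.5,1]
    - [0,0,0,8.5,1]
    - [0,0,0,8.5,1]
    - [0,0,0,8.5,1]
    - [0,0,0,0,1]

```text
t: 14.65
eef_pos: [600.6, 8.9, 258.6]
tcp_rot: [-3.141, -0.0, 1.705]
ft_force: [0.7, 0.2, -0.7]
opening: 0.146
grip_force: 30.0
```

carry_out:
  motion:
    - [0,0,0,8.5,1]
    - [0,0,0,8.5,1]
    - [0,0,0,8.5,1]
    - [0,0,0,8.5,1]
    - [0,0,0,8.5,1]
    - [0,0,0,8.5,1]
    - [0,0,0,8.5,1]
    - [0,0,0,8.5,1]
    - [0,0,0,8.5,1]
    - [0,0,0,8.5,1]
    - [0,0,0,5,1]
    - [0,0,0,0,1]

```text
t: 15.85
eef_pos: [600.6, 8.9, 258.8]
tcp_rot: [-3.141, 0.001, 0.139]
ft_force: [0.2, 0.2, -0.7]
opening: 0.148
grip_force: 30.0
```

```bash
python3 dm.py; python3 -c "
from h import *
print(env.state()['tcp_rot'])"
```

```text
px [192 142] [ 19  88 110] [ 19  85 111] [21 91 92]
[ 168   97   59   90 3179]
tool [-2.000e-01  1.400e+01  2.589e+02] Xmin -46.3 Xmax 64.2 hmin 151.3 hmax 309.6 Xc rel tool 9.150000000000002 q6 1.334157618056777 0.1437313379042844
[-3.14137713e+00  5.05428679e-04  1.41511218e-01]
```

```bash
python3 - <<'E'
from h import *
import pickle
W=cam("wrist")['color'].astype(int); print([tuple(W[r,281]) for r in range(152,172,2)])
F_=pickle.load(open("wF.pkl","rb"))['color'].astype(int); print([tuple(F_[r,281]) for r in range(152,172,2)])
E
```

```text
[(np.int64(133), np.int64(132), np.int64(116)), (np.int64(140), np.int64(137), np.int64(121)), (np.int64(140), np.int64(136), np.int64(122)), (np.int64(90), np.int64(87), np.int64(77)), (np.int64(91), np.int64(83), np.int64(66)), (np.int64(95), np.int64(87), np.int64(66)), (np.int64(96), np.int64(89), np.int64(64)), (np.int64(104), np.int64(98), np.int64(77)), (np.int64(106), np.int64(99), np.int64(78)), (np.int64(107), np.int64(101), np.int64(79))]
[(np.int64(112), np.int64(108), np.int64(100)), (np.int64(109), np.int64(107), np.int64(100)), (np.int64(131), np.int64(124), np.int64(113)), (np.int64(118), np.int64(119), np.int64(104)), (np.int64(104), np.int64(94), np.int64(75)), (np.int64(110), np.int64(100), np.int64(76)), (np.int64(118), np.int64(111), np.int64(86)), (np.int64(118), np.int64(107), np.int64(84)), (np.int64(124), np.int64(110), np.int64(83)), (np.int64(127), np.int64(115), np.int64(90))]
```

carry_out:
  motion:
    - [0.6,0,10,0,1]
    - [0.6,0,25,0,1]
    - [0,0,30,0,1]
    - [0,0,25,0,1]
    - [0,0,12,0,1]
    - [0,0,5,0,1]
    - [0,0,2,0,1]
    - [0,0,0,0.3,1]
    - [0,0,0,0,1]

```text
t: 16.85
eef_pos: [602.3, 9.1, 151.2]
tcp_rot: [3.141, -0.002, 0.131]
ft_force: [0.1, 0.2, -2.3]
opening: 0.146
grip_force: 30.0
```

carry_out:
  motion:
    - [-1,0,3,-0.3,1]
    - [0,0,3,0,1]
    - [0,-1,4,0,1]
    - [0,-1.4,2.6,0,1]
    - [0,-1.4,2.6,0,1]
    - [0,-1.4,2.6,0,1]
    - [0,0,0,0,1]
    - [0,0,0,0,1]

```text
t: 17.65
eef_pos: [600.2, 14.2, 132.4]
tcp_rot: [-3.142, 0.0, 0.136]
ft_force: [0.2, 0.6, -1.5]
opening: 0.148
grip_force: 30.0
```

carry_out:
  motion:
    - [0,-1.4,2.4,0,1]
    - [0,0,0,0,1]

```text
t: 17.85
eef_pos: [600.4, 15.0, 130.0]
tcp_rot: [3.14, -0.001, 0.136]
ft_force: [1.5, -5.0, -3.5]
opening: 0.147
grip_force: 30.0
```

carry_out:
  motion:
    - [0,-0.8,1.3,0,1]
    - [0,0,0,0,1]

```text
t: 18.05
eef_pos: [600.5, 15.2, 129.1]
tcp_rot: [3.14, -0.002, 0.136]
ft_force: [1.6, -8.5, 0.0]
opening: 0.148
grip_force: 30.0
```

carry_out:
  motion:
    - [0,1.8,0,0,1]
    - [0,0,0,0,1]

```text
t: 18.25
eef_pos: [600.2, 14.4, 128.7]
tcp_rot: [-3.141, -0.0, 0.136]
ft_force: [0.7, -1.5, 0.1]
opening: 0.147
grip_force: 30.0
```

carry_out:
  motion:
    - [0,0,1.5,0,1]
    - [0,0,0,0,1]

```text
t: 18.45
eef_pos: [600.1, 14.5, 127.1]
tcp_rot: [3.142, -0.0, 0.136]
ft_force: [0.8, -2.7, -1.2]
opening: 0.148
grip_force: 30.0
```

carry_out:
  motion:
    - [0,-0.3,1.2,0,1]
    - [0,0,0,0,1]

```text
t: 18.65
eef_pos: [600.4, 14.6, 126.2]
tcp_rot: [3.141, -0.001, 0.136]
ft_force: [2.0, -3.2, 1.2]
opening: 0.143
grip_force: 30.0
```

carry_out:
  motion:
    - [0,0.3,1.2,0,1]
    - [0,0,0,0,1]

```text
t: 18.85
eef_pos: [600.8, 14.5, 125.4]
tcp_rot: [3.141, -0.002, 0.136]
ft_force: [2.6, -3.4, 4.8]
opening: 0.145
grip_force: 30.0
```

carry_out:
  motion:
    - [0,0.3,1,0,1]
    - [0,0,0,0,1]

```text
t: 19.05
eef_pos: [600.9, 14.3, 125.0]
tcp_rot: [3.141, -0.002, 0.136]
ft_force: [0.5, -2.2, 10.7]
opening: 0.143
grip_force: 30.0
```

The disc is down on the lugs (10 N up at h=125, the height it stood at before). I'll relieve the load, then lay it back slowly between slightly opened fingers.

carry_out:
  motion:
    - [0,0,-1.2,0,1]
    - [0,0,0,0,0.84]
    - [0,0,0,0,0.83]
    - [0,0,0,0,0.82]
    - [0,2,0,0,0.81]
    - [0,2,0,0,0.8]
    - [0,2,0,0,0.79]
    - [0,2,0,0,0.78]
    - [0,2,0,0,0.77]
    - [0,0,0,0,0.77]

```text
t: 20.05
eef_pos: [601.6, 4.0, 125.0]
tcp_rot: [-3.142, -0.0, 0.136]
ft_force: [0.4, -0.9, 0.4]
opening: 0.227
grip_force: 0.0
```

```bash
python3 lev.py|tail -1
```

```text
20.15 [ -0.5   9.3 125. ] [-0.34556017 -0.13047612  0.04055899] 0.22934514249032906 0.06291836500167847
```

carry_out:
  motion:
    - [0,2,0,0,0.76]
    - [0,2,0,0,0.75]
    - [0,2,0,0,0.74]
    - [0,2,0,0,0.72]
    - [0,2,0,0,0.71]
    - [0,2,0,0,0.7]
    - [0,2,0,0,0.68]
    - [0,0,0,0,0.68]

```text
t: 20.95
eef_pos: [603.5, -9.8, 125.0]
tcp_rot: [-3.142, -0.0, 0.136]
ft_force: [-0.2, -0.1, -0.4]
opening: 0.317
grip_force: 0.1
```

carry_out:
  motion:
    - [0,2,0,0,0.66]
    - [0,2,0,0,0.64]
    - [0,2,0,0,0.62]
    - [0,2,0,0,0.6]
    - [0,2,0,0,0.58]
    - [0,0,0,0,0.55]
    - [0,0,0,0,0.53]
    - [0,0,0,0,0.53]

```text
t: 21.75
eef_pos: [604.8, -19.4, 125.0]
tcp_rot: [-3.142, -0.0, 0.136]
ft_force: [-0.6, 0.0, 0.1]
opening: 0.47
grip_force: 0.0
```

```bash
python3 lev.py|tail -1
```

```text
21.85 [ -0.5 -14.6 125. ] [-0.07319496 -0.58191174  0.47681681] 0.4712924211697733 0.0
```

carry_out:
  motion:
    - [0,0,0,0,0.4]
    - [0,0,0,0,0.27]
    - [0,0,-10,0,0.26]
    - [0,0,-30,0,0.26]
    - [0,0,-30,0,0.26]
    - [0,0,-18,-5,0.26]
    - [0,0,0,-8.5,0.26]
    - [0,0,0,-8.5,0.26]
    - [0,0,0,-8.5,0.26]
    - [0,0,0,-8.5,0.26]
    - [0,0,0,-8.5,0.26]
    - [0,0,0,-8.5,0.26]

```text
t: 23.05
eef_pos: [604.8, -19.4, 213.9]
tcp_rot: [3.141, -0.0, 1.12]
ft_force: [-0.7, 0.2, 0.2]
opening: 0.742
grip_force: 0.0
```

carry_out:
  motion:
    - [0,0,0,-8.5,0.26]
    - [0,0,0,-8.5,0.26]
    - [0,0,0,-8.5,0.26]
    - [0,0,0,-8.5,0.26]
    - [0,0,0,-8.5,0.26]
    - [0,0,0,-8.5,0.26]
    - [0,0,0,-8.5,0.26]
    - [0,0,0,-8.5,0.26]
    - [0,0,0,-8.5,0.26]
    - [0,0,0,-8.5,0.26]
    - [0,0,0,-8.5,0.26]
    - [0,0,0,-8.5,0.26]

```text
t: 24.25
eef_pos: [604.8, -19.4, 213.9]
tcp_rot: [3.141, 0.001, 2.9]
ft_force: [-0.4, -1.1, 0.2]
opening: 0.739
grip_force: 0.0
```

carry_out:
  motion:
    - [0,0,0,-8.5,0.26]
    - [0,0,0,-8.5,0.26]
    - [0,0,0,-5,0.26]
    - [3.5,0,0,0,0.26]
    - [0,0,0,0,0.26]
    - [0,0,0,0,0.26]

```text
t: 24.85
eef_pos: [601.3, -19.9, 213.4]
tcp_rot: [3.142, 0.0, -3.008]
ft_force: [-1.2, -0.6, -0.6]
opening: 0.742
grip_force: 0.0
```

```bash
python3 shot.py wG; python3 - <<'E'
from h import *; import pickle
E_,G=[pickle.load(open(f"w{k}.pkl","rb")) for k in "EG"]
for c in(E_,G): print(loc(c['s']['eef_pos']),c['s']['tcp_rot'][2])
# disc outlines in identical views: ivory mask contour, compare by axes
def ell(c):
    h=cv2.cvtColor(c['color'],cv2.COLOR_RGB2HSV); m=((h[...,0]>12)&(h[...,0]<24)&(h[...,1]>75)&(h[...,2]>70)).astype(np.uint8)
    k=np.zeros_like(m);k[135:285,255:350]=1;m*=k;m=cv2.morphologyEx(m,cv2.MORPH_CLOSE,np.ones((5,5)));m=cv2.morphologyEx(m,cv2.MORPH_OPEN,np.ones((7,7)))
    n,l,st,ce=cv2.connectedComponentsWithStats(m);j=1+np.argmax(st[1:,4])
    c=cv2.convexHull(max(cv2.findContours((l==j).astype(np.uint8),0,1)[0],key=len)); return st[j],cv2.fitEllipse(c)
print(ell(E_));print(ell(G))
g=[cv2.cvtColor(c['color'],cv2.COLOR_RGB2GRAY)[190:282,262:345].astype(np.float32) for c in(E_,G)]
print("whole shift",cv2.phaseCorrelate(g[0],g[1],cv2.createHanningWindow((83,92),cv2.CV_32F)))
for r in (180,200,220,240,258): # edges along rows: left rim edge / right edge
    print(r,[[int(x)+255 for x in np.argsort(-abs(np.diff(cv2.GaussianBlur(c['color'],(3,3),0)[r,255:350].astype(int),axis=0)).sum(1))[:6]] for c in(E_,G)])
E
```

```text
[  3.1 -15.5 212.8] -3.005558038841435
[  3.  -14.7 213.3] -3.0071276249949093
(array([ 266,  151,   68,  115, 5742], dtype=int32), ((299.32952880859375, 208.26962280273438), (66.15695190429688, 121.86393737792969), 9.090010643005371))
(array([ 265,  150,   67,  116, 5611], dtype=int32), ((298.016845703125, 206.89698791503906), (65.92143249511719, 120.47820281982422), 10.749606132507324))
whole shift ((-0.7138034169410119, -0.4970401904289474), 0.7440913012734166)
180 [[337, 338, 332, 317, 333, 316], [337, 338, 332, 331, 336, 271]]
200 [[337, 336, 284, 338, 285, 267], [336, 337, 283, 335, 265, 266]]
220 [[336, 337, 335, 265, 264, 331], [335, 336, 263, 330, 264, 329]]
240 [[347, 339, 348, 340, 346, 330], [348, 338, 347, 339, 329, 336]]
258 [[346, 347, 265, 264, 266, 345], [347, 265, 348, 264, 346, 266]]
```

The view from the same pose matches the one before removal to within a pixel, so the disc is home. Now I'll close the lever from the right.

carry_out:
  motion:
    - [32,-0.8,0,0,1]
    - [32,0,0,0,1]
    - [32,0,0,0,1]
    - [31,0,0,0,1]
    - [0,0,0,0,1]
    - [0,0,0,0,1]
    - [0,0,20,0,1]
    - [0,0,20,0,1]
    - [0,0,10,0,1]
    - [0,0,0,0,1]
    - [0,0,0,0,1]

```text
t: 26.0
eef_pos: [476.3, -38.0, 163.3]
tcp_rot: [-3.142, 0.0, -3.005]
ft_force: [0.4, -0.2, -0.8]
opening: 0.007
grip_force: 0.0
```

carry_out:
  motion:
    - [-6,0,0,0,1]
    - [-6,0,0,0,1]
    - [-6,0,0,0,1]
    - [-6,0,0,0,1]
    - [-6,0,0,0,1]
    - [-6,0,0,0,1]
    - [-6,0,0,0,1]
    - [-6,0,0,0,1]
    - [0,0,0,0,1]

```text
t: 26.9
eef_pos: [523.9, -31.3, 162.9]
tcp_rot: [3.142, 0.0, -3.005]
ft_force: [-1.0, 0.5, -0.1]
opening: 0.006
grip_force: 0.0
```

```bash
python3 lev.py
```

```text
top hidden
scene [234.0070922  185.27659574] [230 173   8  23 141]
27.0 [ 81.9 -15.3 162.9] [-0.82616083 -0.32718905 -0.28816099] 0.0023384322336912986 0.0
```

carry_out:
  motion:
    - [-3,0,0,0,1]
    - [-3,0,0,0,1]
    - [-3,0,0,0,1]
    - [-2,0,0,0,1]
    - [0,0,0,0,1]

```text
t: 27.5
eef_pos: [534.4, -29.9, 163.0]
tcp_rot: [3.142, 0.0, -3.005]
ft_force: [-0.5, -0.0, 0.8]
opening: 0.003
grip_force: 0.1
```

carry_out:
  motion:
    - [-1.5,0,0,0,1]
    - [-1.5,0,0,0,1]
    - [0,0,0,0,1]

```text
t: 27.8
eef_pos: [537.2, -29.5, 163.0]
tcp_rot: [3.142, 0.0, -3.005]
ft_force: [-0.4, -0.6, -0.2]
opening: 0.007
grip_force: 0.2
```

```bash
python3 lev.py
```

```text
top hidden
scene [227.75177305 184.96453901] [224 173   8  23 141]
27.9 [ 67.9 -15.4 163. ] [ 0.85779188 -0.19996509  0.2432976 ] 0.0052106812135053445 0.14763269573450089
```

carry_out:
  motion:
    - [-1.5,0,0,0,1]
    - [-1.5,0,0,0,1]
    - [0,0,0,0,1]

```text
t: 28.2
eef_pos: [539.2, -29.1, 162.8]
tcp_rot: [3.141, -0.002, -3.005]
ft_force: [-6.2, -1.6, 0.6]
opening: 0.003
grip_force: 2.8
```

```bash
python3 lev.py; python3 - <<'E'
import cv2,numpy as np
i=cv2.imread("pics/scene0.png")[:,:,::-1].astype(int); m=((i[...,0]>2.2*i[...,1])&(i[...,0]>2.2*i[...,2])&(i[...,0]>50))[150:235,200:275]
print(np.argwhere(m).mean(0)+[150,200])
E
```

```text
top hidden
scene [227.14383562 185.14383562] [224 174   8  22 146]
28.3 [ 65.9 -15.3 162.8] [-5.23626125  0.01762987  1.22755213] 0.002484572337234771 2.697087451815605
[184.15286624 228.9044586 ]
```

carry_out:
  motion:
    - [-1,0,0,0,1]
    - [0,0,0,0,1]
    - [8,0,0,0,1]
    - [6,0,0,0,1]
    - [0,0,-20,0,1]
    - [0,0,-40,0,1]
    - [0,0,-45,0,1]
    - [40,0,-40,0,1]
    - [40,0,0,0,1]
    - [40,0,0,0,1]
    - [0,0,0,0,1]

```text
t: 29.4
eef_pos: [409.2, -46.5, 304.0]
tcp_rot: [-3.141, 0.001, -3.006]
ft_force: [0.7, 0.3, -0.4]
opening: 0.01
grip_force: 0.0
```

```bash
python3 lev.py; python3 - <<'E'
from h import *
for n in("top","scene"):
    a=cv2.cvtColor(cv2.imread(f"pics/{n}0.png"),cv2.COLOR_BGR2GRAY); b=cv2.cvtColor(cam(n)['color'],cv2.COLOR_RGB2GRAY)
    cv2.imwrite(f"pics/{n}9.png",b)
    bx=dict(top={'disc':(222,148,262,206),'lever':(240,180,264,215),'bur':(305,145,345,175),'brush':(238,240,272,268),'tray':(210,270,268,316)},
            scene={'disc':(175,180,226,222),'lever':(220,170,240,200),'bur':(243,203,262,225),'brush':(248,265,290,288),'tray':(262,272,330,326)})[n]
    for k,(x,y,X_,Y_) in bx.items():
        p,q=[im[y:Y_,x:X_].astype(np.float32) for im in(a,b)]
        print(n,k,np.round(cv2.phaseCorrelate(p,q,cv2.createHanningWindow(p.shape[::-1],cv2.CV_32F)),2) if 0 else cv2.phaseCorrelate(p,q,cv2.createHanningWindow(p.shape[::-1],cv2.CV_32F)),"mean diff",round(float(np.abs(p-q).mean()),1))
E
```

```text
top [250.875      191.59615385] [245 185  12  14 104]
scene [227.3483871  184.68387097] [224 174   8  22 155]
grip X,f,h [ 46.  -14.9 152.8] [1.66 1.66] angle deg from closed -2.902963897394013
29.5 [193.5 -15.4 304.1] [-0.24364239  0.24966537 -0.5350167 ] 0.0028518109519444345 0.0
top disc ((-0.2617784655126272, -0.74328904190698), 0.6737906193733215) mean diff 27.2
top lever ((-0.047716818513389825, -1.1567130367690055), 0.560369340357957) mean diff 25.2
top bur ((-0.0024836210036198736, -0.05214451949718146), 0.9986893447240194) mean diff 6.6
top brush ((-1.0806532906431237, 0.18201292015374904), 0.46252571918346264) mean diff 59.2
top tray ((0.5525379173156395, -0.4404854588507767), 0.38101034098201325) mean diff 61.4
scene disc ((-0.5250180756371172, 0.7135253462190683), 0.8160766099215535) mean diff 26.4
scene lever ((-1.043326814817208, -0.24756611571740805), 0.7738606627782186) mean diff 5.2
scene bur ((0.10570036640025826, 0.020222131783288688), 0.9936152885357539) mean diff 24.0
scene brush ((0.5708211075844716, 0.10386313149395043), 1.0041802172307615) mean diff 25.9
scene tray ((-0.019792868681989262, 0.059706732477515345), 0.9704930990811729) mean diff 25.7
```

carry_out:
  motion:
    - [-40,-5,0,0,1]
    - [-40,-5,0,0,1]
    - [-40,-5,10,0,1]
    - [-40,-3,15,0,1]
    - [-6.5,0,10,-0.5,1]
    - [0,0,0,0,1]
    - [0,0,0,0,1]

```text
t: 30.3
eef_pos: [579.7, -41.6, 268.2]
tcp_rot: [3.141, -0.001, -2.996]
ft_force: [0.2, 0.0, -0.4]
opening: 0.001
grip_force: 0.0
```

```bash
python3 shot.py wH; python3 - <<'E'
from h import *; import pickle
A,H=[pickle.load(open(f"w{k}.pkl","rb")) for k in "AH"]
def redm(c):
    i=c['color'].astype(int); m=((i[...,0]>2.2*i[...,1])&(i[...,0]>2.2*i[...,2])&(i[...,0]>45)); m[260:]=0; m[:,:230]=0;m[:,360:]=0;m[:120]=0
    n,l,st,ce=cv2.connectedComponentsWithStats(m.astype(np.uint8)); j=1+np.argmax(st[1:,4]); return cv2.minAreaRect(np.argwhere(l==j)[:,::-1].astype(np.float32)),ce[j],st[j]
for c in(A,H):
    L=c['s']; r=redm(c); print(loc(L['eef_pos']),L['tcp_rot'][2],r)
    p=onz(c,r[0][0],155); l=loc(p); print("grip at h155:",l,"angle",22+np.degrees(np.arctan2(l[0]-72,58.7)))
# pivot/lug screws as references, and disc left-side/top edge
g=[cv2.cvtColor(c['color'],cv2.COLOR_RGB2GRAY).astype(np.float32) for c in(A,H)]
pc=lambda x,y,X_,Y_:cv2.phaseCorrelate(g[0][y:Y_,x:X_],g[1][y:Y_,x:X_],cv2.createHanningWindow((X_-x,Y_-y),cv2.CV_32F))
print("base",pc(250,135,290,250),"pivot",pc(318,135,352,165),"lugs",pc(330,230,352,262),"disc low",pc(285,225,345,278),"discL",pc(282,215,318,270))
E
```

```text
[ 30.3 -33.1 268.6] -2.9958428484064026 (((304.5000305175781, 183.00001525878906), (16.263456344604492, 38.890872955322266), 45.0), array([304.08510638, 183.11879433]), array([289, 167,  31,  33, 564], dtype=int32))
grip at h155: [ 50.9 -13.2 155. ] angle 2.2287793834084226
[ 27.4 -33.3 268.8] -2.996685087668789 (((304.94708251953125, 182.31178283691406), (16.59518051147461, 39.155948638916016), 40.60129928588867), array([304.51313485, 182.30647986]), array([290, 166,  30,  33, 571], dtype=int32))
grip at h155: [ 48.3 -12.6 155. ] angle 0.013711843283989111
base ((0.3782720242070887, -2.3414879455007096), 0.5697189581394195) pivot ((0.12439126460791172, -2.603515967659547), 0.6776941926391037) lugs ((-0.28074689137203634, -3.134564378152689), 0.5171109146128098) disc low ((-0.9890786218412799, -1.3100402886587084), 0.22555027626178883) discL ((3.436820878169762, 10.433237395907039), -0.04202528816682321)
```

The lever now measures 0.0° from closed. It was about 2° before I opened it. Last, a quick check of the disc outline against the original.

```bash
python3 - <<'E'
import pickle,numpy as np,cv2
A,H=[cv2.GaussianBlur(pickle.load(open(f"w{k}.pkl","rb"))['color'],(3,3),0).astype(float) for k in "AH"]
def best(p,q,lo,hi):
    gp,gq=[np.abs(np.diff(x,axis=0)).sum(1) for x in(p,q)]
    top=lambda g:sorted((np.argsort(-g)[:4]+lo).tolist()); return top(gp),top(gq)
for r in(230,240,250): print("row",r,best(A[r,275:312],H[r-2,275:312],275,0))
for c in(305,312,318): print("col",c,best(A[250:280,c],H[250:280,c],250,0))
E
```

```text
row 230 ([276, 277, 287, 288], [276, 277, 287, 288])
row 240 ([286, 287, 288, 297], [287, 288, 289, 290])
row 250 ([281, 282, 283, 284], [294, 295, 296, 297])
col 305 ([268, 270, 271, 275], [251, 252, 253, 254])
col 312 ([272, 273, 277, 278], [251, 252, 253, 254])
col 318 ([253, 273, 274, 278], [251, 252, 253, 254])
```

```bash
python3 -c "
from cell import env
print(env.state()['t'], env.job_done())"
```

```text
the job is handed in; nothing more can be done
30.35 None
```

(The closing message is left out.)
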